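Open the blue nugget pot

ROBOT

A 6-joint arm with a two-finger parallel gripper is mounted at the origin on a cart in front of the work surface, level with it; the furniture and walls round the work are solid. World frame = base frame: x ahead of the robot, y to its left, z up, the work surface at z = 0. Lengths are in mm, angles in rad, forces in N, time in s.
With the tool pointing down it reaches from about 400 to 925 mm from the base axis. Payload 12.5 kg.
Tool frame: the origin (TCP) lies on the centre line of the jaws, within the pads' length; the fingertips stand 17 mm ahead of it and the grasp point (between the pads) lies 2 mm behind it; z points along the fingers, y is the line along which they close (so a half turn about z gives the same grasp; the last joint's range is limited). The gripper opens to 95 mm and grips with 3 to 60 N. Pads are 20 mm wide; open, the fingers measure 119 mm over their backs; the gripper's body (75 mm by 180 mm) begins 59 mm behind the grasp point.
Start: joints at [1.04, 0.491, 1.559, -0, 1.092, -0.106], TCP at [257.573, 569.477, 207.661] pointing down, gripper open.
Joint ranges: [-3.1, 3.1], [-0.84, 2.19], [0.05, 2.79], [-1.13, 4.28], [0.06, 2.93], [-2.69, 2.69]. Speed limits (rad/s): [2.22, 2.22, 2.79, 3.14, 3.14, 3.14].

INTERFACE

Orientations are given as [roll, pitch, yaw] about the fixed x, y, z axes, in that order (R = Rz(yaw) Ry(pitch) Rx(roll)).
In Python, from cell import env gives the robot as it stands.
- The arm moves only by the tool drive_tool, never from a script. Its argument "deltas" is text: rows parted by semicolons, each of 4 numbers parted by spaces: the shift along the world's x, y, z normalised to -1 to 1, where 1 is 100 mm, then the turn about the world's z normalised to -1 to 1, where 1 is 180 degrees. A call has 1 to 10 rows; each row shifts and turns the commanded pose from where the row before left it; what a row does not reach is not made up. A row lasts 1/12 s, in which the tool goes at most 41.7 mm and 7.16 degrees, less where a joint would pass 70% of its speed; a pose out of reach is approached as far as the arm can. A call with a number of a shift or a turn outside -1 to 1 is refused whole. A call with a gripper value outside its range is refused whole. "gripper" is the closure, from 0 (fully open) to 1 (shut), set as the call begins (left out, the last holds). The fingers move at their own pace and stop on an object; the grip force is fixed at half the most. Time passes only in rows, so rows that do not move let the fingers close. It gives the time, the measured TCP pose, the force, the opening and the grip force at its end, in the units of the state.
- env.state(): the state, without advancing time (a new reading comes with each control period).
- env.read_camera(name): name is "scene" or "top" or "wrist"; returns (picture, depth): 400x640x3 uint8, red, green, blue; 400x640 float32, mm along the optical axis (not along the pixel's ray), 0 where there is no reading.
- env.camera_params(name): a dict with "mtx" (3x3 intrinsics, pixels), "k1" (the pictures are not rectified: a ray, as slopes to the right and down, at radius r is drawn at 1 + k1 r^2 times it, then the intrinsics apply), "camera_from_world" (4x4, takes a point from world to camera coordinates); the wrist camera has in their place "mount" (4x4, takes a point from camera to tool coordinates, whose origin is the TCP and whose axes are the flange's). Camera axes: x right, y down, z forward; pixel columns grow to the right and rows downward; lengths in mm; the calibration is good to about 2 mm. A picture is of the moment at which its call begins: read the wrist's pose just before it. camera_params takes no time and is no camera call.
- env.job_done(): hands the job in; it is judged then, once.
The state is a dict: "t": time; "joints": joint angles; "qvel": joint speeds; "tau": joint torques, N m; "eef_pos": TCP position; "tcp_rot": TCP orientation; "ft_force": force on the tool from outside, world axes, zero at the start; "moment": the same for the moment, N m; "opening": opening from 0.0 (shut) to 1.0 (fully open); "grip_force": force on a finger pad.
Only numpy, scipy, OpenCV 4.12 (cv2) and the standard library are available. Lean on these libraries where they do the work, as an engineer would, in place of code of your own. Each camera call takes 0.05 s, during which the arm holds its last target. There are 200 camera calls.

TASK

I need glass nuggets from the blue pot. Lift its lid off and set it down, without dropping it, knob up and wholly on the round cork mat; leave the blue pot standing where it is, and leave the red pot shut.

Things in the scene. Friction and masses are not known exactly. Their poses are not given: they have to be found in the camera images.
- blue_lid: Loose lid of the blue pot: blue disc 92 mm across, 0.08-0.17 kg, upright round wooden knob in its middle to grip it by. Origin: on the axis at the lid's very bottom; z up through the knob. Above the origin: 0-8 mm plug 70 mm across (hangs in the pot's mouth, 5 mm play all round), 8-13.5 mm disc, to 24 mm neck 18 mm across, to 53.5 mm knob 26 mm across (straight from 27 to 51). On the mat it stands on the plug.
- blue_pot: Blue enamelled pot: round open vessel 70 mm high, 88 mm across, wall 4 mm, about 0.7 kg, loose on the worktop, with glass nuggets fixed in it. Origin: centre of its underside, z up; at the start its lid's origin is 62 mm above. A red pot of the same shape with a red lid stands elsewhere; which stands where changes.
- cork_mat: A round cork mat, 150 mm across and 5 mm thick, fixed flat on the worktop. Origin: centre of its underside, so its top is 5 mm above the origin.
- red_lid: The lid of the red pot, the same as the blue lid in size, shape and wooden knob but red. It lies on the red pot (its origin at the bottom of its plug, 62 mm above the worktop) and must stay there.

How it is judged (in metres and radians):
On the way:
1. the blue lid is held by the fingers and lifted clear, at least 20 mm above its seat on the blue pot (z of blue_lid in the frame of blue_pot above 0.082 m and contact force between the fingers and blue_lid above 0.5 N and distance of blue_pot from where it was at the start of the episode below 0.03 m), for 0.2 s.
At the end, for the whole second after the job is handed in: The blue lid lies still, flat and knob up (within 6 degrees) on the cork mat, its middle within 29 mm of the mat's middle, so that no part of it overhangs the mat. The blue pot stands upright within 30 mm of where it stood, and the red lid is within 20 mm of where it lay on the red pot (horizontal distance between blue_lid and cork_mat below 0.029 m and z of blue_lid in the frame of cork_mat between 0 and 0.01 m and angle between each of blue_lid, blue_pot's own z axis and vertical below 0.1 rad and linear speed of blue_lid below 0.02 m/s and angular speed of blue_lid below 0.1 rad/s and distance of blue_pot from where it was at the start of the episode below 0.03 m and distance of red_lid from where it was at the start of the episode below 0.02 m); the robot touches nothing.
It fails at once if the blue lid is dropped: it moves faster than 0.5 m/s while the fingers do not hold it (a fall of about 13 mm) (linear speed of blue_lid above 0.5 m/s and contact force between the fingers and blue_lid below 0.05 N).
It fails at once if the blue pot is tipped by more than 20 degrees (angle between blue_pot's own z axis and vertical above 0.35 rad).
It fails at once if the red lid is taken off or displaced by more than 20 mm (distance of red_lid from where it was at the start of the episode above 0.02 m).
It also fails if it takes over 38 s, if anything falls off the work surface, if the arm or the gripper's body presses on something with over 40 N, if the wrist force passes 120 N, or if a joint passes its speed limit or range.

## Working session

There is one attempt and no reset: what is moved stays moved. The work goes in short steps, Python scripts to look and compute and a tool call to move; the robot and the scene stay as the last step left them, time stands still between calls to the robot, and variables do not carry over. Pictures are saved under pics/ and viewed, at most 10 in all, crops included, and the job is handed in when it is done.

Besides the shell and the picture viewer there is one more tool, called after "Request:" by a JSON object that holds its "op" and its "data", one argument or row to a line. drive_tool: Moves the arm, as the interface text tells. Its arguments: {"type":"object","properties":{"deltas":{"type":"string"},"gripper":{"type":"number"}},"required":["deltas"]}

```bash
mkdir -p pics
cat > h.py <<'E'
import numpy as np, cv2
from cell import env
def ray(name,uv):
    p=env.camera_params(name);K=np.array(p["mtx"]);k=p["k1"];T=np.array(p["camera_from_world"])
    xy=cv2.undistortPoints(np.array(uv,float).reshape(-1,1,2),K,np.array([k,0,0,0.]))[:,0]
    R=T[:3,:3];o=-R.T@T[:3,3]
    return o,np.c_[xy,np.ones(len(xy))]@R
def onplane(name,uv,z):
    o,d=ray(name,uv);return o+d*((z-o[2])/d[:,2])[:,None]
E
python3 - <<'E'
from h import *
a=[]
for n in("top","scene"):
    im,d=env.read_camera(n);np.savez(n+".npz",im=im,d=d)
    cv2.imwrite(f"pics/{n}1.png",im[:,:,::-1])
    o,_=ray(n,[[320,200]]);print(n,o)
s=env.state();print(s["eef_pos"],s["tcp_rot"],s["opening"],s["t"])
E
```

```text
top [ 332.76372559  -10.19089754 1575.64100044]
scene [ -60.67272347 -762.21680186  619.51156846]
[257.45690252 569.27625161 207.15372359] [-3.14066092e+00 -6.58259958e-05  2.71683585e+00] 0.9972720462917363 0.1
```

View pics/top1.png

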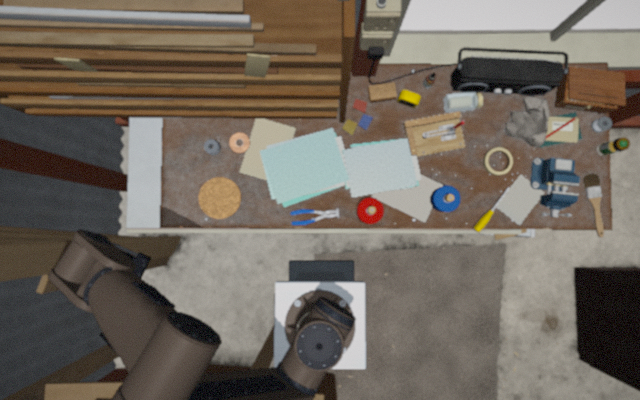

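View pics/scene1.png

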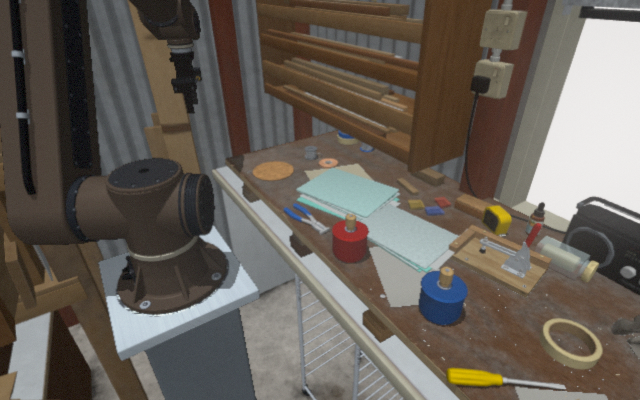

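The top view shows the blue lid at about (446,198), the red lid at (370,210) and the mat at (219,198). A shelf unit stands behind the mat. The scene view agrees, with the blue pot at (443,298) and the red pot at (350,240). Next I measure them.

Run:
```python
from h import *
im=np.load("top.npz")["im"];d=np.load("top.npz")["d"]
hsv=cv2.cvtColor(im,cv2.COLOR_RGB2HSV)
def blob(m,near):
    n,l,s,c=cv2.connectedComponentsWithStats(m.astype(np.uint8))
    i=l[near[1]-14:near[1]+15,near[0]-14:near[0]+15];i=np.bincount(i[i>0]).argmax()
    cn=max(cv2.findContours((l==i).astype(np.uint8),0,2)[0],key=cv2.contourArea)
    return cv2.minEnclosingCircle(cv2.convexHull(cn)),cv2.fitEllipse(cv2.convexHull(cn)),s[i]
H,S,V=cv2.split(hsv)
for n,m,c,z in(("blue",(H>100)&(H<125)&(S>150),(446,198),75.5),("red",((H<6)|(H>174))&(S>150),(370,210),75.5),("mat",(H>8)&(H<20)&(S>115)&(V>130),(219,198),5)):
    mc,e,s=blob(m,c);print(n,mc,e,s)
    u=np.array(e[0]);r=e[1][1]/2
    P=onplane("top",[u,u+[r,0],u-[0,r]],z);print(P[0],np.linalg.norm(P[1]-P[0])*2,d[int(u[1]),int(u[0])])
# knob of blue lid: wooden pixels within the disc
w=(H>8)&(H<25)&(S>60)
for n,c in(("bk",(446,198)),("rk",(370,210))):
    q=np.argwhere(w[c[1]-11:c[1]+12,c[0]-11:c[0]+12])+[c[1]-11,c[0]-11]
    u=q.mean(0)[::-1];print(n,len(q),u,onplane("top",[u],115.5))
# heights around: tall obstacles near mat path
p=env.camera_params("top");
vv,uu=np.mgrid[0:400:2,0:640:2];o,ry=ray("top",np.c_[uu.ravel(),vv.ravel()])
R=np.array(p["camera_from_world"])[:3,:3];W=o+ry*d[::2,::2].reshape(-1,1)
W=W[(d[::2,::2].ravel()>0)]
for y in range(-500,600,50):
    s=W[(abs(W[:,1]-y)<25)&(W[:,0]>380)&(W[:,2]>100)]
    print(y,len(s),s[:,0].min() if len(s) else None, s[s[:,0].argmin(),2] if len(s) else None)
# scene check
im=np.load("scene.npz")["im"];H,S,V=cv2.split(cv2.cvtColor(im,cv2.COLOR_RGB2HSV))
mm=(H>8)&(H<28)&(S>60)
sub=mm[262:292,432:462];q=np.argwhere(sub);print("scene knob",len(q),q.min(0)+[262,432],q.max(0)+[262,432],onplane("scene",[(q.mean(0)+[262,432])[::-1]],98))
```

```text
blue ((445.5, 198.77272033691406), 13.880494117736816) ((445.5655822753906, 198.5917510986328), (25.159399032592773, 27.797300338745117), 82.62411499023438) [432 186  28  25 445]
[ 442.68128117 -426.74548218   75.5       ] 94.20373113617055 1483.2635
red ((369.79071044921875, 210.3372039794922), 13.756093978881836) ((369.6976013183594, 210.22137451171875), (26.346824645996094, 27.315994262695312), 101.40868377685547) [357 197  27  27 487]
[ 401.9351826  -168.37202496   75.5       ] 93.04001082840063 1462.3462
mat ((219.31817626953125, 205.40908813476562), 7.704606056213379) ((219.22686767578125, 205.95147705078125), (13.527706146240234, 15.347991943359375), 80.00959014892578) [212 201  16  13  63]
[418.3149829  359.66762669   5.        ] 54.22926385024959 1572.4735
bk 37 [449.56756757 196.91891892] [[ 445.36413765 -428.92061244  115.5       ]]
rk 56 [370.60714286 209.67857143] [[ 401.90515992 -167.174994    115.5       ]]
-500 126 825.0009486637928 117.04187932429159
-450 60 435.1416381517553 115.27384857151037
-400 8 434.86032500579256 118.92009429689733
-350 0 None None
-300 0 None None
-250 55 971.7881267730531 224.9545356359897
-200 103 394.2849801757174 114.57670136586671
-150 347 393.95565174168786 121.75586634078923
-100 210 695.0632578322525 287.1184769112906
-50 638 685.4086563883718 914.9088975787843
0 613 701.6122219326069 240.53607158171053
50 606 701.8769199603875 167.62422845896026
100 616 698.5061435553621 582.8936742693866
150 652 693.7803321947304 568.98522917948
200 620 695.555532956321 563.8975501420933
250 621 700.7344453357032 358.70377691931594
300 625 701.8484516491093 617.150598307374
350 623 701.4486243892279 615.7740237650834
400 616 701.1048945338962 158.78452890904646
450 631 700.8604963231692 482.0660628607329
500 646 692.7239473271228 629.43516114413
550 657 693.1751675914643 627.7800695129213
scene knob 312 [262 440] [286 461] [[ 456.0295019  -431.07353497   98.        ]]
```

Run:
```python
from h import *
im=np.load("top.npz")["im"]
H,S,V=cv2.split(cv2.cvtColor(im,cv2.COLOR_RGB2HSV))
print([tuple(map(int,(H[r,c],S[r,c],V[r,c]))) for r,c in((190,215),(198,225),(205,219),(198,190),(225,219),(170,219))])
m=((H>8)&(H<22)&(S>95)&(V>120)).astype(np.uint8)
m[:170]=0;m[228:]=0;m[:,:190]=0;m[:,250:]=0
m=cv2.morphologyEx(m,cv2.MORPH_CLOSE,np.ones((5,5)))
m=cv2.morphologyEx(m,cv2.MORPH_OPEN,np.ones((5,5)))
cn=max(cv2.findContours(m,0,2)[0],key=cv2.contourArea);h=cv2.convexHull(cn);e=cv2.fitEllipse(h);print(e,cv2.minEnclosingCircle(h))
u=np.array(e[0]);P=onplane("top",[u,u+[e[1][0]/2,0]],5);print(P[0],2*np.linalg.norm(P[1]-P[0]))
im=np.load("scene.npz")["im"]
cv2.imwrite("pics/crops.png",cv2.resize(im[250:340,400:490,::-1],None,fx=5,fy=5,interpolation=0))
```

```text
[(17, 110, 181), (17, 113, 181), (17, 109, 183), (11, 42, 128), (11, 69, 111), (11, 56, 122)]
((219.29295349121094, 197.3970489501953), (41.318939208984375, 42.24911880493164), 84.71477508544922) ((219.37693786621094, 197.21514892578125), 21.24081039428711)
[448.80179695 359.99002198   5.        ] 146.3142545343998
```

View pics/crops.png

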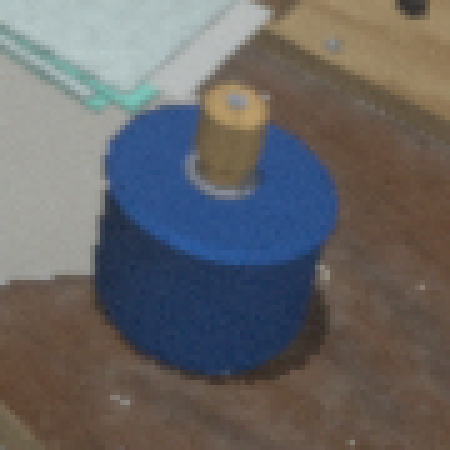

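Request:
{"op": "drive_tool", "data": {
  "deltas": "0.34 -0.2 0 0;0.34 -0.2 0 0;0.34 -0.2 0 0;0.34 -0.2 0 0;0.34 -0.2 0 0;0.34 -0.2 0 0;0.34 -0.2 0 0;0 -0.35 0 0;0 -0.35 0 0;0 -0.35 0 0",
  "gripper": 0
}}

```text
t: 0.93
eef_pos: [495.6, 322.7, 206.8]
tcp_rot: [-3.141, -0.001, 2.716]
ft_force: [0.3, -1.5, -0.0]
opening: 1.003
grip_force: 0.0
```

Request:
{"op": "drive_tool", "data": {
  "deltas": "0 -0.35 0 0;0 -0.35 0 0;0 -0.35 0 0;0 -0.35 0 0;0 -0.35 0 0;0 -0.35 0 0;0 -0.35 0 0;0 -0.35 0 0;0 -0.35 0 0;0 -0.35 0 0"
}}

```text
t: 1.77
eef_pos: [495.1, -27.2, 207.6]
tcp_rot: [3.142, -0.0, 2.717]
ft_force: [1.3, -0.6, -0.6]
opening: 1.0
grip_force: 0.0
```

Request:
{"op": "drive_tool", "data": {
  "deltas": "0 -0.35 0 0;0 -0.35 0 0;0 -0.35 0 0;0 -0.35 0 0;0 -0.35 0 0;-0.2 -0.3 0 0;-0.2 -0.3 0 0;0 0 0 0;0 0 0 0;0 0 0 0"
}}

```text
t: 2.6
eef_pos: [455.6, -260.2, 207.5]
tcp_rot: [3.141, -0.0, 2.716]
ft_force: [0.7, 0.6, -0.1]
opening: 0.997
grip_force: 0.0
```

Run:
```python
from h import *
print(onplane("scene",[[446.7,270.1]],115.5))
s=env.state();im,d=env.read_camera("wrist")
cv2.imwrite("pics/w1.png",im[:,:,::-1]);np.savez("w1.npz",im=im,d=d,p=s["eef_pos"],r=s["tcp_rot"])
print(s["eef_pos"],s["tcp_rot"],s["joints"],s["t"],env.camera_params("wrist"))
```

```text
[[ 443.25810992 -432.62516661  115.5       ]]
[ 455.60528042 -260.24578382  207.52730336] [ 3.14119096e+00 -3.14162171e-04  2.71612860e+00] [-6.45083383e-01  3.49240067e-01  1.80278752e+00  3.87082086e-04
  9.89959225e-01 -1.79062806e+00] 2.6 {'mtx': array([[349.31113182,   0.        , 323.90148609],
       [  0.        , 349.31113182, 204.27514834],
       [  0.        ,   0.        ,   1.        ]]), 'k1': -0.008717009390869139, 'mount': array([[-1.77818562e-04, -9.65266670e-01, -2.61266577e-01,
         7.33168091e+01],
       [ 9.99999421e-01,  1.05616915e-04, -1.07081032e-03,
        -9.01419342e-02],
       [ 1.06121168e-03, -2.61266616e-01,  9.65266092e-01,
        -1.78054939e+02],
       [ 0.00000000e+00,  0.00000000e+00,  0.00000000e+00,
         1.00000000e+00]])}
```

View pics/w1.png

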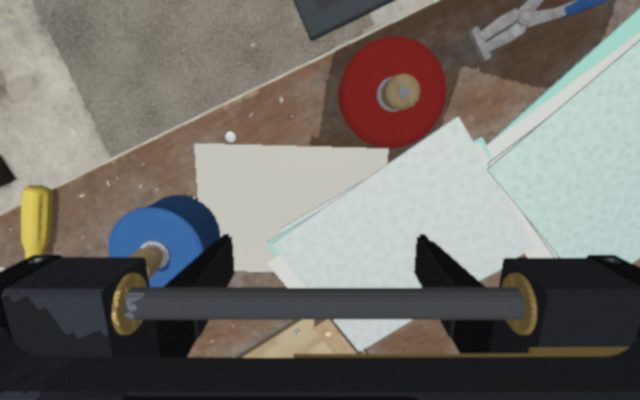

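The wrist view shows the red lid at (393,92), and the blue lid at (165,240) partly hidden by a finger. The arm is still 168 mm short in y, so I move over the blue lid and check it from there.

Request:
{"op": "drive_tool", "data": {
  "deltas": "-0.024 -0.336 0 0;-0.024 -0.336 0 0;-0.024 -0.336 0 0;-0.024 -0.336 0 0;-0.024 -0.336 0 0;0 0 0 0;0 0 0 0;0 0 0 0"
}}

```text
t: 3.32
eef_pos: [444.2, -427.2, 207.3]
tcp_rot: [3.141, -0.001, 2.718]
ft_force: [-0.5, -0.2, 0.1]
opening: 0.999
grip_force: 0.0
```

Run:
```python
from h import *
s=env.state();im,d=env.read_camera("wrist")
cv2.imwrite("pics/w2.png",im[:,:,::-1]);np.savez("w2.npz",im=im,d=d,p=s["eef_pos"],r=s["tcp_rot"])
print(s["eef_pos"],s["tcp_rot"],s["joints"],s["t"])
```

```text
[ 444.21706493 -427.21486775  207.34420971] [ 3.14089548e+00 -6.80909955e-04  2.71800715e+00] [-8.73172121e-01  4.79112505e-01  1.58099183e+00  3.75923371e-04
  1.08240458e+00 -2.02055924e+00] 3.3167
```

View pics/w2.png

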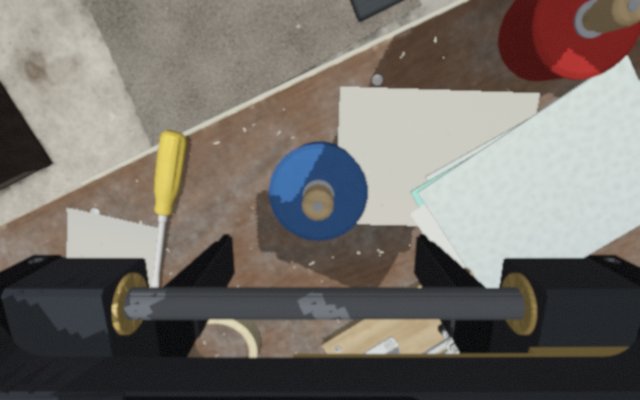

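The blue disc is centred near (318,191) with its knob top near (318,206), between the fingers. I cast both.

```bash
cat >> h.py <<'E'
from scipy.spatial.transform import Rotation as Ro
def wrist(uv,z,pos,rot):
    p=env.camera_params("wrist");M=np.array(p["mount"])
    xy=cv2.undistortPoints(np.array(uv,float).reshape(-1,1,2),np.array(p["mtx"]),np.array([p["k1"],0,0,0.]))[:,0]
    R=Ro.from_euler("xyz",rot).as_matrix();o=R@M[:3,3]+pos
    d=np.c_[xy,np.ones(len(xy))]@(R@M[:3,:3]).T
    return o+d*((z-o[2])/d[:,2])[:,None]
E
python3 - <<'E'
from h import *
f=np.load("w2.npz");im=f["im"];H,S,V=cv2.split(cv2.cvtColor(im,cv2.COLOR_RGB2HSV))
def big(m):
    m=cv2.morphologyEx(m.astype(np.uint8),cv2.MORPH_OPEN,np.ones((3,3)))
    return cv2.convexHull(max(cv2.findContours(m,0,2)[0],key=cv2.contourArea))
h=big((H>100)&(H<125)&(S>130)&(V>50));e=cv2.fitEllipse(h);u=np.array(e[0])
print(e);P=wrist([u,u+[e[1][0]/2,0]],75.5,f["p"],f["r"]);print(P[0],2*np.linalg.norm(P[1]-P[0]))
m=(H>8)&(H<25)&(S>70);m[:, :295]=0;m[:,345:]=0;m[:175]=0;m[230:]=0
h=big(m);print(cv2.boundingRect(h))
x,y,w,hh=cv2.boundingRect(h);c=[x+w/2-.5,y+hh-1-w/2+.5];print(c,f["d"][int(c[1]),int(c[0])],wrist([c],115.5,f["p"],f["r"]))
E
```

```text
((317.7241516113281, 191.33071899414062), (95.78890228271484, 96.59330749511719), 5.715155124664307)
[ 440.1888527 -431.93764     75.5      ] 87.17224841999975
(303, 186, 29, 33)
[317.0, 204.0] 278.6383 [[ 441.30658712 -432.31828183  115.5       ]]
```

Request:
{"op": "drive_tool", "data": {
  "deltas": "-0.02 -0.04 -0.2 0;0 0 -0.2 0;0 0 -0.2 0;0 0 -0.2 0;0 0 -0.15 0;0 0 -0.13 0;0 0 0 0;0 0 0 0;0 0 0 0"
}}

```text
t: 4.12
eef_pos: [442.3, -432.1, 100.7]
tcp_rot: [-3.141, 0.001, 2.718]
ft_force: [0.4, 0.6, 0.5]
opening: 1.002
grip_force: 0.0
```

Request:
{"op": "drive_tool", "data": {
  "deltas": "0 0 0 0;0 0 0 0;0 0 0 0;0 0 0 0;0 0 0 0;0 0 0 0;0 0 0 0;0 0 0 0;0 0 0 0;0 0 0 0",
  "gripper": 1
}}

```text
t: 4.95
eef_pos: [441.6, -432.5, 99.6]
tcp_rot: [3.141, -0.0, 2.717]
ft_force: [0.4, -0.1, 0.1]
opening: 0.356
grip_force: 0.0
```

Request:
{"op": "drive_tool", "data": {
  "deltas": "0 0 0 0;0 0 0 0;0 0 0 0;0 0 0 0;0 0 0 0;0 0 0 0;0 0 0 0;0 0 0 0"
}}

```text
t: 5.62
eef_pos: [441.5, -432.5, 99.6]
tcp_rot: [3.141, -0.0, 2.717]
ft_force: [-0.1, 0.3, -1.3]
opening: 0.258
grip_force: 30.0
```

Request:
{"op": "drive_tool", "data": {
  "deltas": "0 0 0.05 0;0 0 0.08 0;0 0 0.1 0;0 0 0.12 0;0 0 0.15 0;0 0 0.15 0;0 0 0.15 0;0 0 0.15 0;0 0 0.05 0;0 0 0 0"
}}

```text
t: 6.45
eef_pos: [441.9, -432.9, 201.8]
tcp_rot: [-3.14, 0.003, 2.717]
ft_force: [-0.2, -0.8, -0.4]
opening: 0.258
grip_force: 30.0
```

Run:
```python
from h import *
s=env.state();im,d=env.read_camera("scene")
cv2.imwrite("pics/s2.png",im[:,:,::-1])
print(s["eef_pos"],s["joints"],s["opening"],s["grip_force"],s["ft_force"],s["t"])
```

```text
[ 441.93153399 -432.93050332  201.80884051] [-8.81871011e-01  4.86162366e-01  1.58453946e+00  9.28420795e-05
  1.06762186e+00 -2.02795659e+00] 0.25762058794335746 29.999830350279808 [-0.17744401 -0.75964631 -0.41030039] 6.45
```

View pics/s2.png

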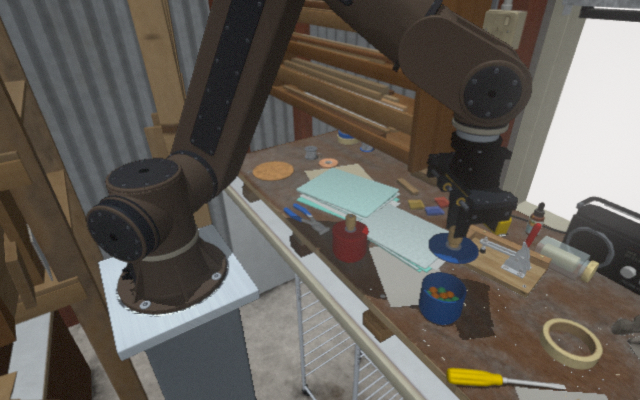

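The lid is held level at (453,248) and the open pot is still standing at (442,298). Next I carry the lid to the mat.

Request:
{"op": "drive_tool", "data": {
  "deltas": "0.1 0.1 0 0;0.15 0.2 0 0;0.15 0.3 0 0;0.2 0.3 0 0;0 0.3 0 0;0 0.3 0 0;0 0.3 0 0;0 0.3 0 0;0 0.3 0 0;0 0.3 0 0"
}}

```text
t: 7.33
eef_pos: [501.2, -160.3, 198.8]
tcp_rot: [3.141, -0.002, 2.717]
ft_force: [0.4, 0.3, -0.3]
opening: 0.258
grip_force: 30.0
```

Request:
{"op": "drive_tool", "data": {
  "deltas": "0 0.3 0 0;0 0.3 0 0;0 0.3 0 0;0 0.3 0 0;0 0.3 0 0;0 0.3 0 0;0 0.3 0 0;0 0.3 0 0;0 0.3 0 0;0 0.3 0 0"
}}

```text
t: 8.17
eef_pos: [500.8, 139.6, 198.9]
tcp_rot: [-3.141, -0.001, 2.717]
ft_force: [0.1, -0.5, -0.6]
opening: 0.255
grip_force: 30.0
```

Request:
{"op": "drive_tool", "data": {
  "deltas": "-0.1 0.3 0 0;-0.1 0.3 0 0;-0.1 0.3 0 0;-0.1 0.3 0 0;-0.1 0.3 0 0;-0.03 0.2 0 0;0 0.15 0 0;0 0.08 0 0;0 0 0 0;0 0 0 0"
}}

```text
t: 9.0
eef_pos: [448.6, 330.1, 199.2]
tcp_rot: [-3.141, -0.0, 2.717]
ft_force: [-0.7, 0.3, -0.5]
opening: 0.253
grip_force: 30.0
```

Request:
{"op": "drive_tool", "data": {
  "deltas": "0 0.15 0 0;0 0.15 0 0;0 0 -0.2 0;0 0 -0.25 0;0 0 -0.25 0;0 0 -0.25 0;0 0 -0.25 0;0 0 -0.2 0;0 0 -0.1 0;0 0 0 0"
}}

```text
t: 9.83
eef_pos: [448.1, 360.3, 47.7]
tcp_rot: [-3.139, -0.002, 2.716]
ft_force: [-0.1, -1.2, -0.5]
opening: 0.257
grip_force: 30.0
```

Run:
```python
from h import *
s=env.state();im,d=env.read_camera("wrist")
cv2.imwrite("pics/w3.png",im[:,:,::-1])
print(s["eef_pos"],s["ft_force"],s["t"])
```

```text
[448.05859644 360.33107767  47.72809662] [-0.09444251 -1.24871545 -0.51664252] 9.8333
```

View pics/w3.png

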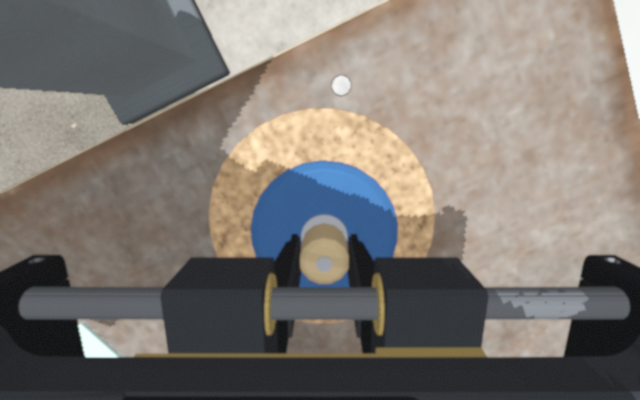

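The lid is level at (325,232), centred above the mat at (322,216); the small offset is parallax. I creep down.

Request:
{"op": "drive_tool", "data": {
  "deltas": "0 0 -0.01 0;0 0 -0.01 0;0 0 -0.01 0;0 0 0 0;0 0 0 0;0 0 0 0"
}}

```text
t: 10.38
eef_pos: [448.7, 360.5, 47.0]
tcp_rot: [3.141, 0.0, 2.717]
ft_force: [0.4, -0.1, -1.2]
opening: 0.257
grip_force: 30.0
```

Request:
{"op": "drive_tool", "data": {
  "deltas": "0 0 -0.01 0;0 0 0 0;0 0 0 0;0 0 0 0"
}}

```text
t: 10.72
eef_pos: [448.6, 360.5, 45.6]
tcp_rot: [3.142, -0.0, 2.717]
ft_force: [-0.3, -0.0, -1.9]
opening: 0.26
grip_force: 30.0
```

Request:
{"op": "drive_tool", "data": {
  "deltas": "0 0 -0.01 0;0 0 0 0;0 0 0 0;0 0 0 0"
}}

```text
t: 11.05
eef_pos: [448.6, 360.5, 44.6]
tcp_rot: [3.142, -0.0, 2.717]
ft_force: [-0.2, -0.5, -0.6]
opening: 0.26
grip_force: 30.0
```

Request:
{"op": "drive_tool", "data": {
  "deltas": "0 0 -0.01 0;0 0 0 0;0 0 0 0;0 0 0 0"
}}

```text
t: 11.38
eef_pos: [448.6, 360.5, 43.6]
tcp_rot: [3.142, -0.0, 2.717]
ft_force: [-0.6, 0.0, -0.8]
opening: 0.258
grip_force: 30.0
```

Request:
{"op": "drive_tool", "data": {
  "deltas": "0 0 -0.01 0;0 0 0 0;0 0 0 0;0 0 0 0"
}}

```text
t: 11.72
eef_pos: [448.6, 360.5, 42.6]
tcp_rot: [3.142, -0.0, 2.717]
ft_force: [-0.3, -0.5, -0.0]
opening: 0.257
grip_force: 30.0
```

Request:
{"op": "drive_tool", "data": {
  "deltas": "0 0 -0.01 0;0 0 0 0;0 0 0 0;0 0 0 0"
}}

```text
t: 12.05
eef_pos: [448.6, 360.5, 42.5]
tcp_rot: [3.141, 0.0, 2.717]
ft_force: [-3.5, -1.8, 10.4]
opening: 0.256
grip_force: 30.0
```

Contact reads 10 N upward at the predicted height. I open in place, let the fingers clear, and then rise.

Request:
{"op": "drive_tool", "data": {
  "deltas": "0 0 0 0;0 0 0 0;0 0 0 0;0 0 0 0;0 0 0 0;0 0 0 0;0 0 0 0;0 0 0 0;0 0 0 0;0 0 0 0",
  "gripper": 0
}}

```text
t: 12.88
eef_pos: [448.6, 360.5, 41.6]
tcp_rot: [3.142, 0.0, 2.717]
ft_force: [0.2, -0.1, -0.3]
opening: 0.899
grip_force: 0.0
```

Request:
{"op": "drive_tool", "data": {
  "deltas": "0 0 0 0;0 0 0 0;0 0 0.05 0;0 0 0.1 0;0 0 0.2 0;0 0 0.25 0;0 0 0.3 0;0 0 0.3 0;0 0 0.2 0;0 0 0 0"
}}

```text
t: 13.72
eef_pos: [449.9, 361.4, 187.0]
tcp_rot: [3.135, 0.004, 2.717]
ft_force: [0.8, 0.3, 0.4]
opening: 0.999
grip_force: 0.0
```

Run:
```python
from h import *
s=env.state();im,d=env.read_camera("wrist");sc,_=env.read_camera("scene")
cv2.imwrite("pics/end.png",np.hstack([cv2.resize(im,(400,250)),cv2.resize(sc,(400,250))])[:,:,::-1])
H,S,V=cv2.split(cv2.cvtColor(im,cv2.COLOR_RGB2HSV))
def big(m,z):
    h=cv2.convexHull(max(cv2.findContours(cv2.morphologyEx(m.astype(np.uint8),2,np.ones((3,3))),0,2)[0],key=cv2.contourArea))
    e=cv2.fitEllipse(h);print(e,wrist([e[0]],z,s["eef_pos"],s["tcp_rot"]))
big((H>100)&(H<125)&(S>130)&(V>50),18.5)
print(s["eef_pos"],s["ft_force"],s["opening"],s["t"])
```

```text
((321.3933410644531, 182.3670196533203), (84.89503479003906, 86.40966796875), 87.56343078613281) [[447.45388916 360.32607563  18.5       ]]
[449.86076349 361.35621462 186.96537524] [0.80836621 0.32893704 0.43299793] 0.9993817426201829 13.7167
```

View pics/end.png

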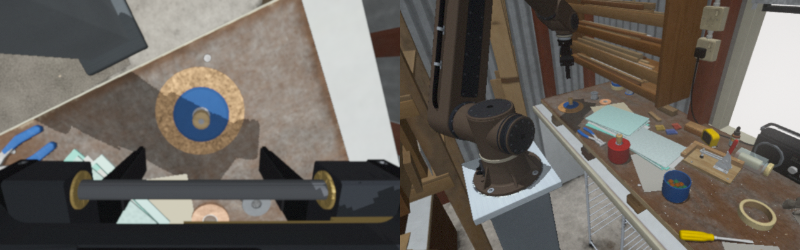

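The lid lies flat and centred on the mat (at (201,113) in the left half), the open blue pot stands at (677,187), and the red pot is still shut at (619,150).

```bash
python3 -c "
from cell import env
print(env.job_done())"
```

```text
the job is handed in; nothing more can be done
None
```

I lifted the blue lid off and set it down knob up, about 2 mm from the cork mat's centre; in the last camera images the blue pot was still standing in place and the red pot was shut, and I handed the job in at about 14 s (the hand-in returned no verdict).

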